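# Seat a splined yoke on a gear drive and latch it

### The arm

A 6-joint arm with a two-finger parallel gripper is mounted at the origin on a cart in front of the work surface, level with it; the furniture and walls round the work are solid. World frame = base frame: x ahead of the robot, y to its left, z up, the work surface at z = 0. Lengths are in mm, angles in rad, forces in N, time in s.
With the tool pointing down it reaches from about 275 to 750 mm from the base axis. Payload 10.2 kg.
Tool frame: the origin (TCP) lies at the very end of the fingers, on their centre line; the grasp point (between the pads) lies 19 mm behind it; z points along the fingers, y is the line along which they close (so a half turn about z gives the same grasp; the last joint's range is limited). The gripper opens to 85 mm and grips with 20 to 120 N. Pads are 22 mm wide; open, the fingers measure 114 mm over their backs; the gripper's body (76 mm by 85 mm) begins 54 mm behind the grasp point. The pads swing forward as they close: fully open they stand 13 mm farther back than shut.
Start: joints at [1.077, 0.313, 1.498, -0, 1.331, -0.223], TCP at [140.451, 505.87, 231.294] pointing down, gripper open.
Joint ranges: [-2.94, 2.94], [-0.97, 2.17], [0.19, 2.56], [-1.23, 4.37], [0.02, 3.11], [-2.88, 2.88]. Speed limits (rad/s): [2.39, 2.39, 3.01, 3.14, 3.14, 3.14].

### API

Orientations are given as a unit quaternion [w, x, y, z].
In Python, from rig import ctrl, optics gives the robot as it stands. The module is installed in compiled form; this text tells all that it offers.
- The arm moves only by the shell command python3 -m handwheel 'ROWS' [FORCE]. ROWS is JSON, a list that holds one entry, the list of rows, each a list of 5 numbers: the gripper command: -1 is fully open, 1 is shut, values between are in proportion, then the shift along the world's x, y, z in units of 50 mm (1.0 is 50 mm), then the turn about the world's z in units of 8 degrees (1.0 is 8 degrees). In form: [[[gripper, tx, ty, tz, twist], ...]]. A call has 1 to 10 rows; each row shifts and turns the commanded pose from where the row before left it; what a row does not reach is not made up. A row lasts 1/10 s, in which the tool goes at most 50 mm and 8.59 degrees, less where a joint would pass 70% of its speed; a pose out of reach is approached as far as the arm can. A call is refused whole if a number of a shift passes 1 or a number of a turn 1, either way. A call with a gripper value outside its range is refused whole. The fingers move at their own pace and stop on an object; FORCE is the grip in N (left out, the last holds). Time passes only in rows, so rows that do not move let the fingers close. It gives the time, the measured TCP pose, the force, the opening and the grip force at its end, in the units of the state.
- ctrl.sense(): the state, without advancing time (a new reading comes with each control period).
- optics.capture(name): name is "scene" or "top"; returns a dict with "img" (480x640x3 uint8, blue, green, red), "K" (3x3 intrinsics, pixels), "R" (3x3) and "t" (3): a world point X has camera coordinates R X + t. Camera axes: x right, y down, z forward; pixel columns grow to the right and rows downward; lengths in mm; the calibration is good to about 2 mm. A picture is of the moment at which its call begins. There is no depth.
- ctrl.finish_job(): hands the job in; it is judged then, once.
The state is a dict: "time_s": time; "joints": joint angles; "dq": joint speeds; "tau": joint torques, N m; "eef_pos": TCP position; "ee_rot": TCP orientation; "force": force on the tool from outside, world axes, zero at the start; "wrist_torque": the same for the moment, N m; "grip_width": opening from 0.0 (shut) to 1.0 (fully open); "grip_force": force on a finger pad.
Only numpy, scipy, OpenCV 4.12 (cv2) and the standard library are available. Lean on these libraries where they do the work, as an engineer would, in place of code of your own. Each camera call takes 0.05 s, during which the arm holds its last target. There are 200 camera calls.

### The job

The drive yoke has only been dropped over the end of the upright splined shaft and stands on the tips of the teeth. Press it down while rocking it round until the teeth mesh, push it fully home on the shaft's shoulder, then swing the keeper latch shut over its flange.

Things in the scene. Friction and masses are not known exactly. Their poses are not given: they have to be found in the camera images.
- drive_unit: Fixed worm drive: grey housing on a base, motor lying towards its +y, 96x104 mm face plate, top 64 mm high. Origin on the bench under the axis of its upright shaft, z up. The shaft cannot turn. Its tip is 104 mm high: smooth 21 mm round end, below 90 mm six teeth (28 mm over tips, 6 mm wide), one along +x, then every 60 deg. Spring balls in two teeth, 84 mm high: the yoke needs some 10 N to pass.
- shoulder (a point): Centre of the top of the 48 mm collar at the foot of the shaft teeth, 68 mm above the bench; axes as drive_unit. The yoke's underside rests here when home.
- yoke: Loose dark steel yoke, 0.3 kg, 79 mm tall. Origin: centre of underside, z up. 62 mm flange 6 mm thick, 42 mm round hub, closed flat saddle at z=46 mm, then two ears (9 mm thick, 30 mm wide, 33 mm tall) on +-y, 34 mm apart, 52 mm over outsides; the slot runs along x. Six-tooth bore: meshes when its yaw minus drive_unit's is a multiple of 60 deg (+-3 deg). Starts 20 mm too high, on the teeth.
- keeper (a joint): Swing keeper latch, a flat steel bar on an upright pivot bolt at the -y, +x corner of the face plate. 0 = fully open, grows (clockwise seen from above) to 1.15 rad = shut against its stop, tongue 2.5 mm above the seated flange. Starts at 0 to 0.25. Light friction (about 0.5 N at the knob), stays where left. Under a raised yoke it would block it.
- keeper_pivot (a point): On the keeper's vertical pivot axis, at drive_unit x=34, y=-40 mm, in the middle of its 6 mm bar, 79.5 mm above the bench; axes as drive_unit. At the bar's free end, 84 mm from here, stands a black knob, 12 to 15 mm thick, 86 to 114 mm above the bench, to be pushed sideways in an arc. From here the knob lies at drive_unit yaw pi + 1.15 - (keeper joint value), so along -x when shut.

How it is judged (in metres and radians):
On the way:
1. the yoke's teeth have meshed and it is fully down on the shoulder (z of yoke in the frame of shoulder below 0.002 m and horizontal distance between yoke and shoulder below 0.004 m), for 0.2 s.
At the end, for the whole second after the job is handed in: The yoke stands upright on the shaft with its underside within 2 mm of the shoulder, centred within 4 mm and at rest, and the keeper is swung to at least 1.0 rad, its tongue over the flange (all of step 1 and angle between yoke's own z axis and vertical below 0.06 rad and linear speed of yoke below 0.02 m/s and value of joint keeper above 1 rad); the robot touches nothing.
It also fails if it takes over 72 s, if anything falls off the work surface, if the arm or the gripper's body presses on something with over 40 N, if the wrist force passes 120 N, or if a joint passes its speed limit or range.

## Working session

There is one attempt and no reset: what is moved stays moved. The work goes in short steps, Python scripts to look and compute and a shell command to move; the robot and the scene stay as the last step left them, time stands still between calls to the robot, and variables do not carry over. Pictures are saved under pics/ and viewed, at most 10 in all, crops included, and the job is handed in when it is done.

```bash
mkdir -p pics; python3 - <<'E'
from rig import ctrl, optics
import cv2,numpy as np
for n in ("scene","top"):
    c=optics.capture(n); cv2.imwrite(f"pics/{n}0.png",c["img"]); print(n,c["K"].tolist(),c["R"].round(4).tolist(),c["t"].round(1).tolist())
s=ctrl.sense(); print(s["time_s"],s["eef_pos"],s["ee_rot"],s["force"])
E
```

```text
scene [[461.10750925702035, 0.0, 312.9077052365764], [0.0, 461.10750925702035, 236.99467374677977], [0.0, 0.0, 1.0]] [[0.6132, -0.7898, 0.0161], [-0.5915, -0.4726, -0.6533], [0.5236, 0.391, -0.7569]] [-412.4, 312.0, 686.2]
top [[507.7723299149547, 0.0, 315.39742033698985], [0.0, 507.7723299149547, 238.61469946654358], [0.0, 0.0, 1.0]] [[-0.0227, -0.9997, 0.0016], [-0.9981, 0.0226, -0.0582], [0.0581, -0.0029, -0.9983]] [-115.8, 519.6, 891.3]
0.1 [140.3405694  505.65696786 230.80934762] [-1.96892700e-04  1.34991373e-01  9.90846616e-01 -5.23892447e-04] [-0.10927025  0.11921954  0.24861745]
```

View pics/scene0.png

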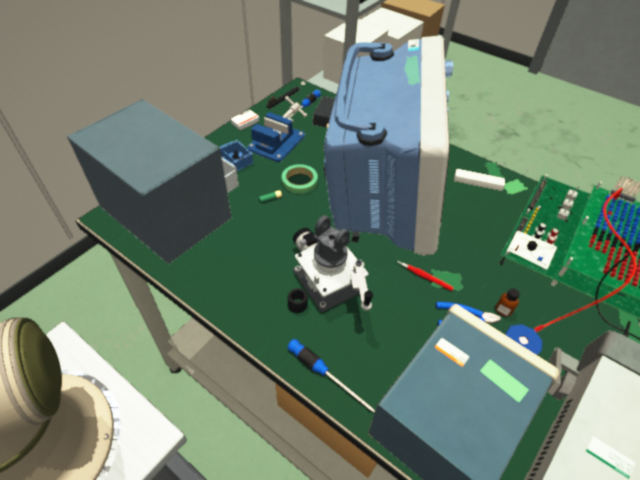

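View pics/top0.png

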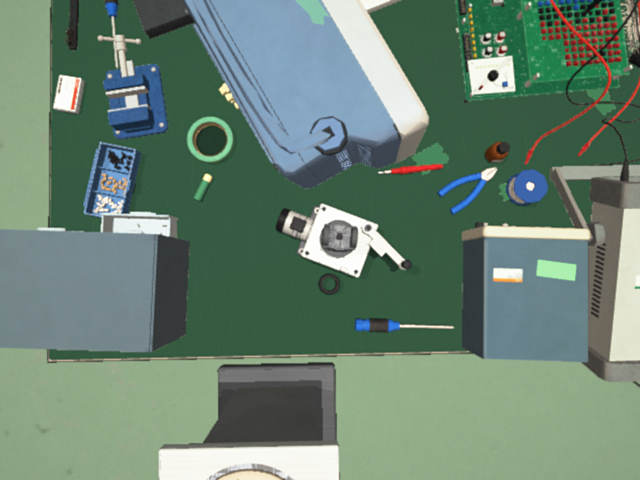

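Scene: the drive is at about (335,270) in scene and (340,237) in top. The motor lies to the left in top and the keeper knob is at (405,264). Next I'll measure the plate, the yoke and the knob.

```bash
cat > h.py <<'E'
import numpy as np, cv2
from rig import ctrl, optics
def plane(c,uv,z):
    d=c["R"].T@np.linalg.solve(c["K"],[uv[0],uv[1],1.]); o=-c["R"].T@c["t"]
    return o+d*(z-o[2])/d[2]
def proj(c,X):
    p=c["K"]@(c["R"]@np.asarray(X,float)+c["t"]); return p[:2]/p[2]
E
python3 - <<'E'
from h import *
c=optics.capture("top"); im=c["img"]; s=optics.capture("scene")
hsv=cv2.cvtColor(im,cv2.COLOR_BGR2HSV); m=((hsv[...,1]<40)&(hsv[...,2]>170)).astype(np.uint8)
r=np.zeros_like(m); r[195:285,290:382]=1; m=cv2.morphologyEx(m*r,cv2.MORPH_OPEN,np.ones((3,3)))
cs=max(cv2.findContours(m,0,2)[0],key=cv2.contourArea)
W=np.array([plane(c,p[0],64)[:2] for p in cs],np.float32)
b=cv2.minAreaRect(W); print(b, cv2.boxPoints(b).round(1).tolist())
print("px box",[proj(c,[*p,64]).round(1).tolist() for p in cv2.boxPoints(b)])
a=cv2.resize(im[190:290,270:420],None,fx=4,fy=4,interpolation=cv2.INTER_CUBIC)
d=cv2.resize(s["img"][205:320,280:390],None,fx=4,fy=4,interpolation=cv2.INTER_CUBIC)
a=cv2.convertScaleAbs(a,alpha=1.0,beta=30); d=cv2.convertScaleAbs(d,alpha=1.2,beta=30)
cv2.imwrite("pics/topc.png",a); cv2.imwrite("pics/scenec.png",d)
E
```

```text
((509.3741455078125, -172.2228240966797), (138.75364685058594, 95.6469497680664), 67.86993408203125) [[438.8999938964844, -218.5], [527.5, -254.5], [579.7999877929688, -126.0], [491.20001220703125, -89.9000015258789]]
px box [[370.6, 282.0], [390.3, 228.9], [313.7, 199.9], [293.5, 252.6]]
```

View pics/topc.png

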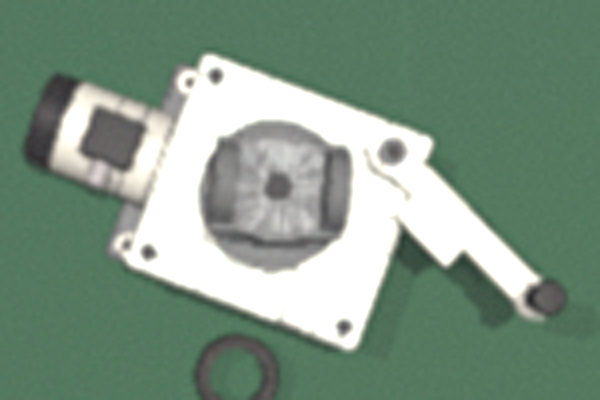

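View pics/scenec.png

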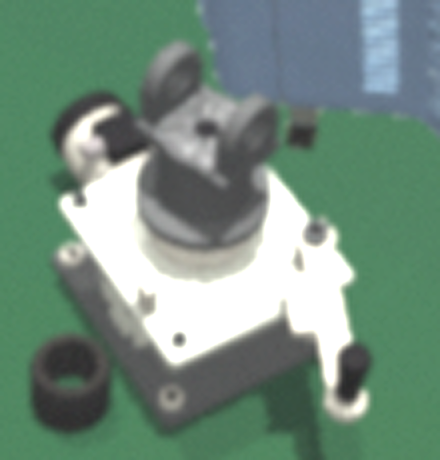

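The top crop shows the plate corners at crop (205,55), (433,140), (355,350) and (125,263), the ears at (222,185) and (340,192), and the saddle dot at (278,187). The pivot bolt is at (393,150) and the knob at (547,297). In the scene crop the ear tops are near (175,55) and (255,105), and the keeper is open.

```bash
python3 - <<'E'
from h import *
c=optics.capture("top"); s=optics.capture("scene")
T=lambda p:(p[0]/4+270-.375,p[1]/4+190-.375); S=lambda p:(p[0]/4+280-.375,p[1]/4+205-.375)
P=np.array([plane(c,T(p),64)[:2] for p in [(205,55),(433,140),(355,350),(125,263)]])
print("corners",P.round(1).tolist(),"centre",P.mean(0).round(1)); e=np.diff(np.vstack([P,P[:1]]),axis=0)
print("sides",np.linalg.norm(e,axis=1).round(1)); L=-(e[0]-e[2])
yaw=np.arctan2(-L[0],L[1]); M=e[3]-e[1]; yaw2=np.arctan2(M[1],M[0]); print("yaw y-sides,x-sides deg",np.degrees([yaw,yaw2]))
dot=plane(c,T((278,187)),134); fl=plane(c,T((275,195)),93)
print("dot",dot.round(1),"flange",fl.round(1))
print("scene dot", plane(s,S((208,128)),134).round(1))
piv=plane(c,T((393,150)),84); kn=plane(c,T((547,297)),114); print("piv",piv.round(1),"knob",kn.round(1))
y=(yaw+yaw2)/2; R=np.array([[np.cos(y),-np.sin(y)],[np.sin(y),np.cos(y)]])
print("O from pivot",piv[:2]-R@[34,-40]); v=kn[:2]-piv[:2]; print("len",np.linalg.norm(v),"keeper",(np.pi+1.15+y-np.arctan2(v[1],v[0]))%(2*np.pi))
# ears: dark vertical faces in top view
g=cv2.cvtColor(c["img"],cv2.COLOR_BGR2GRAY); 
for nm,(x0,x1) in {"L":(320,331),"R":(349,359)}.items():
    sub=g[222:250,x0:x1]; m=(sub<88).astype(np.uint8); n,l,st,ce=cv2.connectedComponentsWithStats(m)
    k=1+st[1:,4].argmax(); pts=np.argwhere(l==k)[:,::-1]+[x0,222]
    W=np.array([plane(c,p,155)[:2] for p in pts],np.float32); print(nm,len(pts),W.mean(0),cv2.minAreaRect(W), )
print(g[224:250:2,317:362])
E
```

```text
corners [[573.7, -138.1], [535.3, -233.6], [447.5, -198.2], [486.3, -102.3]] centre [ 510.7 -168. ]
sides [103.   94.7 103.4  94.4]
yaw y-sides,x-sides deg [-21.92502705 -22.11724921]
dot [ 512.6 -164.1  134. ] flange [ 511.9 -164.8   93. ]
scene dot [ 511.  -163.3  134. ]
piv [ 529.9 -214.5   84. ] knob [ 467.7 -270.6  114. ]
O from pivot [ 513.38223911 -164.62496253]
len 83.79490079287285 keeper 0.030986177123835112
L 66 [ 509.42346 -139.58188] ((513.2005004882812, -140.7519989013672), (9.629171371459961, 29.219621658325195), 85.44721221923828)
R 65 [ 507.7324  -182.58226] ((509.21527099609375, -183.64117431640625), (8.15385627746582, 29.166837692260742), 85.07707977294922)
[[253 253 253 253 254 255 254 188 140 137 121 109 105 111 119 116 118 125
  126 124 129 132 123 123 122 123 127 121 111 110 109 108 119 171 244 255
  255 255 255 255 254 254 254 254 253]
 [253 253 253 254 255 255 237 123  76  79  75  78  92 122 137 133 142 161
  155 155 166 163 137 124 135 163 170 173 166 154 129 128 120 113 116 133
  159 165 165 199 248 255 255 251 235]
 [253 253 254 255 255 219 116  84  97  98
[... 1316 characters left out ...]
2 125 137 130 133 139 149
  172 167 162 151 141 129 137 141 138 140 136 132 149 159 133  73  56  86
   96  95  93 111 187 249 249 246 245]
 [254 255 254 175  84  65  65  69  63  63  75  97 128 144 145 143 151 165
  153 138 149 169 154 136 145 134 124 134 143 147 138 136 122  72  55  73
   79  81  83 137 231 253 250 249 248]
 [254 255 255 219 137  96 107 112 108 107 111 114 127 138 138 155 155 134
  124 130 152 166 149 146 161 145 127 129 131 139 146 137 117  72  65  64
   59  63  79 167 248 251 249 248 248]
 [254 255 255 228 186 140  94  77  74  70  71  64  66  72  79  87 100 117
  120 130 136 134 130 135 142 140 124 118 120 120 122 123 121 111 109 103
   94 100 167 245 252 249 248 248 248]]
```

Measurements agree with the stated sizes: the plate is 103x95 mm and the arm length is 83.8 mm. The axis is at about (512.5,-164.3), with drive yaw -22°, yoke yaw -5° and keeper at 0.03. So the yoke must turn -17°. I'll raise the arm first and go round the grey box.

```bash
python3 -m handwheel '[[[-1,0,0,0.9,0],[-1,0,0,0.9,0],[-1,0,0,0.9,0],[-1,0,-0.3,0.9,0],[-1,0.3,-0.8,0.2,0],[-1,0.3,-0.8,0,0.4],[-1,0.3,-0.8,0,0.3],[-1,0.3,-0.8,0,0.3],[-1,0.3,-0.8,0,0.3],[-1,0.3,-0.8,0,0]]]' 60
```

```text
time_s: 1.3
eef_pos: [230.4, 249.3, 421.3]
ee_rot: [0.0, 0.044, 0.999, 0.0]
force: [0.8, 0.9, 1.3]
grip_width: 1.002
grip_force: 0.0
```

```bash
python3 -m handwheel '[[[-1,0.3,-0.8,0,0],[-1,0.3,-0.8,0,0],[-1,0.4,-0.8,0,0],[-1,0.4,-0.8,0,0],[-1,0.5,-0.8,0,0],[-1,0.6,-0.8,0,0],[-1,0.6,-0.8,-0.2,0],[-1,0.6,-0.8,-0.3,0],[-1,0.6,-0.8,-0.4,0],[-1,0.6,-0.8,-0.5,0]]]' && python3 -m handwheel '[[[-1,0.4,-0.2,-0.6,0],[-1,0.2,0,-0.8,0],[-1,0,0,-0.8,0],[-1,0,0,0,0],[-1,0,0,0,0]]]'
```

```text
time_s: 2.3
eef_pos: [469.2, -141.6, 355.7]
ee_rot: [0.001, 0.045, 0.999, -0.0]
force: [-0.3, 0.9, -0.2]
grip_width: 1.001
grip_force: 0.0
time_s: 2.8
eef_pos: [498.5, -149.7, 247.5]
ee_rot: [0.0, 0.045, 0.999, -0.0]
force: [-0.1, 0.2, 0.4]
grip_width: 1.001
grip_force: 0.0
```

```bash
python3 -m handwheel '[[[-1,0.28,-0.29,-0.3,0],[-1,0,0,-0.5,0],[-1,0,0,-0.5,0],[-1,0,0,-0.5,0],[-1,0,0,-0.4,0],[-1,0,0,-0.2,0],[-1,0,0,0,0],[-1,0,0,0,0]]]' && python3 - <<'E'
from h import *
s=optics.capture("scene")["img"]; 
cv2.imwrite("pics/g1.png",cv2.resize(s[150:320,250:420],None,fx=3,fy=3))
E
```

```text
time_s: 3.6
eef_pos: [513.2, -164.6, 128.1]
ee_rot: [0.001, 0.045, 0.999, -0.001]
force: [-0.8, -0.6, 0.1]
grip_width: 0.997
grip_force: 0.0
```

View pics/g1.png

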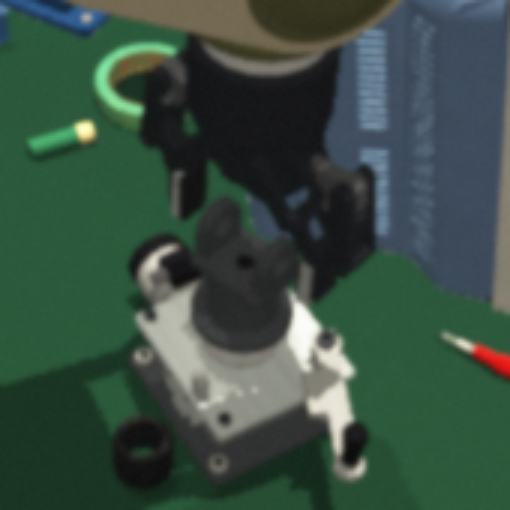

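The fingers stand on either side of both ears: the left tip is at (180,215) and the right at (315,295), with the ears between. I'll close now.

```bash
python3 -m handwheel '[[[1,0,0,0,0],[1,0,0,0,0],[1,0,0,0,0],[1,0,0,0,0],[1,0,0,0,0],[1,0,0,0,0],[1,0,0,0,0],[1,0,0,0,0],[1,0,0,0,0],[1,0,0,0,0]]]' 60
```

```text
time_s: 4.65
eef_pos: [512.6, -164.3, 126.9]
ee_rot: [0.001, 0.045, 0.999, -0.0]
force: [-1.4, -0.6, 6.2]
grip_width: 0.6
grip_force: 61.7
```

```bash
python3 -m handwheel '[[[1,0,0,-0.04,0],[1,0,0,0,-0.5],[1,0,0,0,-0.5],[1,0,0,0,-0.4],[1,0,0,0,0]]]' 100; python3 -m handwheel '[[[1,0,0,-0.02,-0.2],[1,0,0,0,-0.2],[1,0,0,0,0]]]'
```

```text
time_s: 5.15
eef_pos: [512.3, -164.0, 124.0]
ee_rot: [0.0, 0.142, 0.99, 0.0]
force: [1.6, -1.2, -1.7]
grip_width: 0.591
grip_force: 104.0
time_s: 5.45
eef_pos: [512.3, -164.2, 122.9]
ee_rot: [-0.0, 0.17, 0.985, -0.0]
force: [1.5, 0.0, -2.3]
grip_width: 0.596
grip_force: 104.0
```

```bash
python3 -m handwheel '[[[1,0,0,-0.04,-0.15],[1,0,0,-0.04,-0.15],[1,0,0,0,0]]]'; python3 -m handwheel '[[[1,0,0,-0.06,0],[1,0,0,-0.06,0],[1,0,0,0,0]]]'
```

```text
time_s: 5.75
eef_pos: [512.2, -164.1, 118.7]
ee_rot: [-0.0, 0.191, 0.982, 0.0]
force: [0.6, -1.8, -3.0]
grip_width: 0.592
grip_force: 104.3
time_s: 6.05
eef_pos: [512.2, -163.9, 112.4]
ee_rot: [-0.0, 0.19, 0.982, 0.0]
force: [3.0, -0.7, -6.6]
grip_width: 0.596
grip_force: 104.8
```

```bash
python3 -m handwheel '[[[1,0,0,-0.06,0],[1,0,0,-0.06,0],[1,0,0,0,0]]]'; python3 -m handwheel '[[[1,0,0,-0.04,0],[1,0,0,-0.02,0],[1,0,0,0,0]]]';  python3 - <<'E'
from h import *
s=optics.capture("scene")["img"]; 
cv2.imwrite("pics/g2.png",cv2.resize(s[190:320,270:400],None,fx=4,fy=4))
E
```

```text
time_s: 6.35
eef_pos: [512.4, -164.1, 107.3]
ee_rot: [0.0, 0.19, 0.982, -0.0]
force: [0.6, 0.3, 1.6]
grip_width: 0.594
grip_force: 105.6
time_s: 6.65
eef_pos: [512.6, -164.1, 107.2]
ee_rot: [0.001, 0.19, 0.982, -0.0]
force: [-9.7, 6.5, 30.1]
grip_width: 0.597
grip_force: 108.7
```

View pics/g2.png

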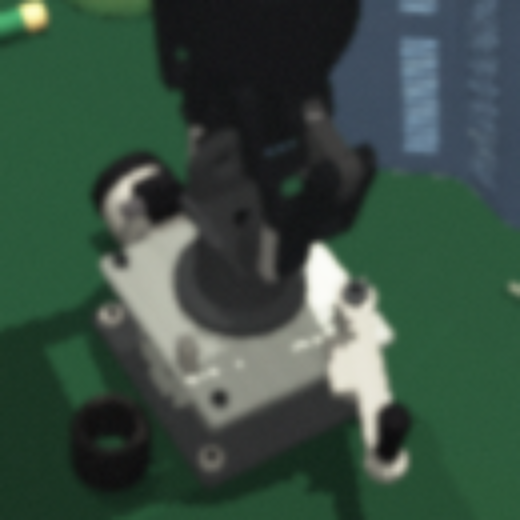

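The yoke is seated: it came down 19.7 mm and then met a hard stop at 30 N. The picture shows the flange low on the plate and the keeper still open, with the knob at crop (393,420). I'll relieve, open and raise, then check the right-hand box's clearance.

```bash
python3 -m handwheel '[[[1,0,0,0.05,0],[-1,0,0,0,0],[-1,0,0,0,0],[-1,0,0,0,0],[-1,0,0,0,0],[-1,0,0,0.4,0],[-1,0,0,0.6,0],[-1,0,0,0.6,0],[-1,0,0,0.4,0],[-1,0,0,0,0]]]'; python3 - <<'E'
from h import *
c=optics.capture("top"); s=optics.capture("scene")
P=[o["K"]@np.c_[o["R"],o["t"]] for o in (c,s)]
X=cv2.triangulatePoints(P[0],P[1],np.array([463.,228]),np.array([455.,308])); print("box corner",(X[:3]/X[3]).ravel())
g=cv2.resize(c["img"][180:380,270:490],None,fx=3,fy=3); cv2.imwrite("pics/t2.png",g)
print(ctrl.sense()["joints"])
E
```

```text
time_s: 7.7
eef_pos: [513.2, -164.6, 209.3]
ee_rot: [0.002, 0.19, 0.982, -0.001]
force: [0.3, 1.1, -0.4]
grip_width: 1.0
grip_force: 0.0
box corner [ 531.08854356 -379.69473945   93.87035762]
[-5.27892908e-01  3.61319259e-01  1.49787801e+00  3.40681080e-05
  1.28290828e+00 -1.71617603e+00]
```

View pics/t2.png

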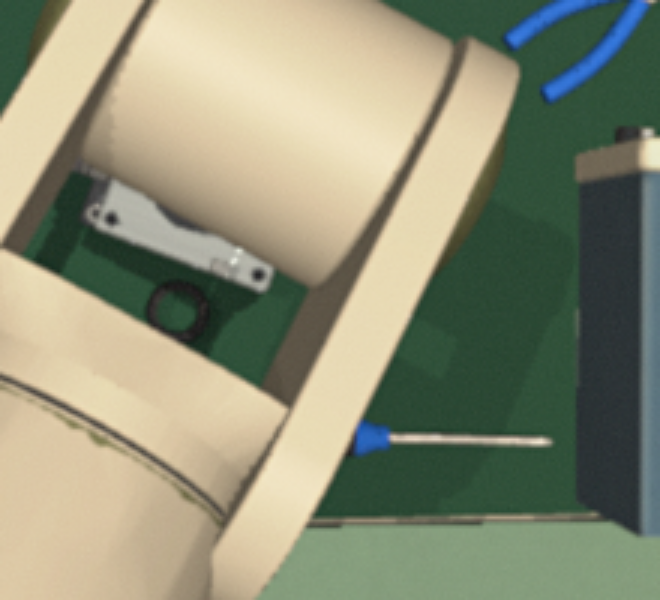

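The picture shows the arm hiding the yoke, with the box's left edge at crop column 578, about y=-375. A TCP at y=-301 with the gripper closed clears it. I'll move to behind the knob.

```bash
python3 -m handwheel '[[[1,-0.2,-0.68,0,1],[1,-0.2,-0.68,0,1],[1,-0.2,-0.68,0,1],[1,-0.22,-0.68,0,1],[1,0,0,-0.3,0],[1,0,0,-0.5,0],[1,0,0,-0.5,0],[1,0,0,-0.3,0],[1,0,0,0,0],[1,0,0,0,0]]]' 60; python3 - <<'E'
from h import *
c=optics.capture("scene"); s=c["img"]
cv2.imwrite("pics/k1.png",cv2.resize(s[190:340,270:420],None,fx=4,fy=4))
E
```

```text
time_s: 8.8
eef_pos: [471.2, -300.0, 126.3]
ee_rot: [-0.0, -0.088, 0.996, 0.0]
force: [0.4, -0.5, 0.3]
grip_width: 0.003
grip_force: 0.0
```

View pics/k1.png

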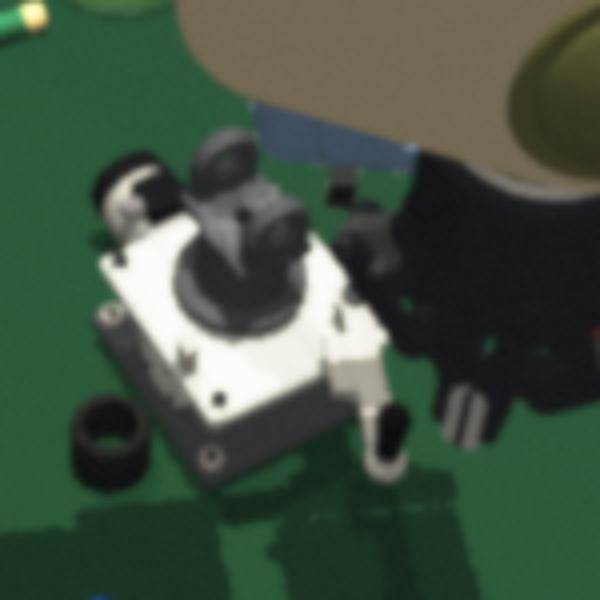

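The yoke sits flat on the collar. The closed fingers at (465,420) are beside the knob at (392,430) on its open side, so I'll descend and push along the arc.

```bash
python3 -m handwheel '[[[1,0,0,-0.3,0],[1,0,0,-0.29,0],[1,0,0,0,0],[1,0,0.17,0,0],[1,-0.1,0.14,0,0],[1,-0.1,0.14,0,0],[1,-0.06,0.13,0,0],[1,-0.06,0.13,0,0],[1,0,0,0,0]]]'
```

```text
time_s: 9.75
eef_pos: [455.0, -263.7, 97.4]
ee_rot: [-0.0, -0.088, 0.996, 0.0]
force: [-1.2, -0.3, -1.2]
grip_width: -0.0
grip_force: 0.0
```

```bash
python3 -m handwheel '[[[1,-0.04,0.14,0,0],[1,-0.04,0.14,0,0],[1,-0.01,0.15,0,0],[1,-0.01,0.15,0,0],[1,0.01,0.15,0,0],[1,0.01,0.15,0,0],[1,0,0,0,0]]]'; python3 - <<'E'
from h import *
c=optics.capture("scene"); s=c["img"]
cv2.imwrite("pics/k2.png",cv2.resize(s[190:340,270:420],None,fx=4,fy=4))
E
```

```text
time_s: 10.45
eef_pos: [451.4, -219.6, 97.2]
ee_rot: [-0.0, -0.088, 0.996, 0.0]
force: [0.8, -0.2, 0.3]
grip_width: -0.005
grip_force: 0.0
```

View pics/k2.png

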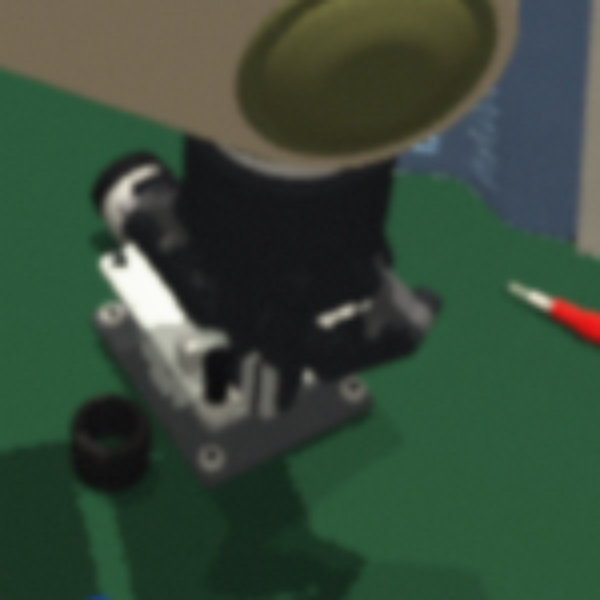

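The knob at (215,375) moves ahead of the fingers and the bar swings towards the yoke. I'll go on to the stop.

```bash
python3 -m handwheel '[[[1,0.03,0.14,0,0],[1,0.03,0.1,0,0],[1,0.02,0.08,0,0],[1,0,0,0,0]]]'; python3 -m handwheel '[[[1,0.02,0.05,0,0],[1,0.02,0.05,0,0],[1,0,0,0,0]]]'
```

```text
time_s: 10.9
eef_pos: [455.4, -204.0, 97.2]
ee_rot: [0.0, -0.088, 0.996, 0.0]
force: [0.4, -0.4, -1.0]
grip_width: 0.001
grip_force: 0.0
time_s: 11.2
eef_pos: [457.1, -201.2, 97.4]
ee_rot: [-0.0, -0.088, 0.996, -0.002]
force: [-3.8, -10.6, -1.5]
grip_width: -0.0
grip_force: 4.6
```

Contact with the stop reads about 11 N. I'll back off, rise clear and check.

```bash
python3 -m handwheel '[[[1,-0.05,-0.2,0,0],[1,-0.1,-0.4,0,0],[1,0,-0.2,0.4,0],[1,0,0,0.8,0],[1,0,0,0.8,0],[1,-0.3,-0.5,0.8,0],[1,-0.5,-0.5,0.8,0],[1,-0.8,-0.3,0,0],[1,0,0,0,0],[1,0,0,0,0]]]'; python3 - <<'E'
from h import *
c=optics.capture("scene"); t=optics.capture("top")
a=cv2.resize(c["img"][190:320,280:390],(440,520)); b=cv2.resize(t["img"][190:320,265:355],(360,520)); cv2.imwrite("pics/k3.png",np.hstack([a,b]))
E
```

```text
time_s: 12.2
eef_pos: [371.0, -303.3, 274.7]
ee_rot: [0.0, -0.087, 0.996, 0.0]
force: [0.3, 0.3, -0.7]
grip_width: -0.0
grip_force: 0.0
```

View pics/k3.png

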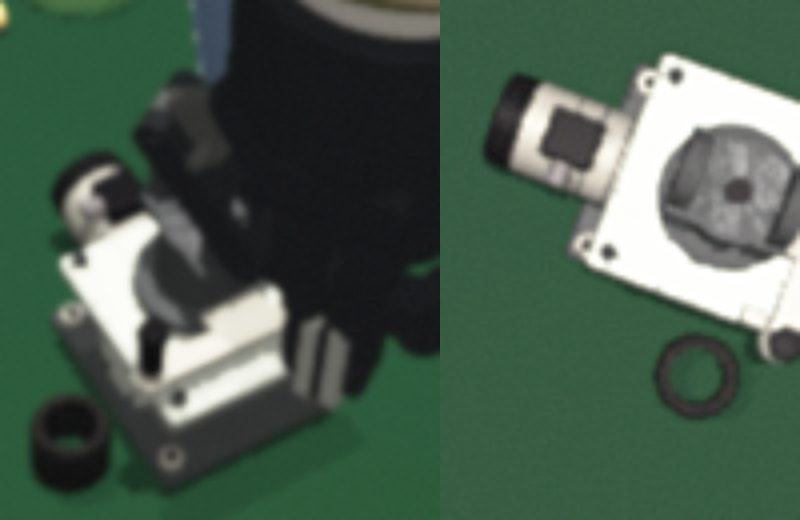

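The bar now lies over the flange's edge. The knob is at about (351,276) in the full top image and the yoke is square to the plate. I'll compute the keeper angle, and hand in if it passes.

```bash
python3 - <<'E'
from h import *
t=optics.capture("top"); g=cv2.cvtColor(t["img"],cv2.COLOR_BGR2GRAY)[268:285,343:360]
ys,xs=np.where(g<75); p=(xs.mean()+343,ys.mean()+268); k=plane(t,p,112)[:2]; v=k-[529.5,-214.3]
q=(np.pi+1.15-np.radians(22)-np.arctan2(v[1],v[0]))%(2*np.pi); print(p,len(xs),k,np.linalg.norm(v),q)
d=plane(t,(265+299/4,190+190/4),114); print("saddle dot",d)
if 1.05<q<1.3 and abs(np.linalg.norm(v)-84)<6: print(ctrl.finish_job())
E
```

```text
(np.float64(350.7647058823529), np.float64(277.56470588235294)) 85 [ 448.04117634 -181.99440293] 87.63099653428254 1.1435891603769575
saddle dot [ 512.00921872 -166.03451222  114.        ]
the job is handed in; nothing more can be done
None
```

The yoke meshed and went 19.7 mm down onto the shoulder, the keeper is shut at about 1.14 rad measured from the top camera, and the job was handed in with the arm clear at about 12 s; no verdict came back.

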